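# Show a vase's foot to the inspection camera

## Robot

A 6-joint arm with a two-finger parallel gripper is mounted at the origin on the work surface. World frame = base frame: x ahead of the robot, y to its left, z up, the work surface at z = 0. Lengths are in mm, angles in rad, forces in N, time in s.
With the tool pointing down it reaches from about 275 to 750 mm from the base axis. Payload 10.2 kg.
Tool frame: the origin (TCP) lies between the finger pads; the fingertips stand 17 mm ahead of it and the grasp point (between the pads) lies 2 mm behind it (tips_ahead is the distance from the TCP to the fingertips, in mm); z points along the fingers, y is the line along which they close (so a half turn about z gives the same grasp; the last joint's range is limited). The gripper opens to 85 mm and grips with 20 to 120 N. Pads are 22 mm wide; open, the fingers measure 114 mm over their backs; the gripper's body (76 mm by 85 mm) begins 54 mm behind the grasp point. The pads swing forward as they close: fully open they stand 13 mm farther back than shut.
Start: joints at [1.097, 0.313, 1.498, -0, 1.331, -0.223], TCP at [130.307, 508.578, 248.294] pointing down, gripper open.
Joint ranges: [-2.94, 2.94], [-0.97, 2.17], [0.19, 2.56], [-1.23, 4.37], [0.02, 3.11], [-2.88, 2.88]. Speed limits (rad/s): [2.39, 2.39, 3.01, 3.14, 3.14, 3.14].

## Interface

Orientations are given as a unit quaternion [w, x, y, z].
In Python, from rig import sense, capture, finish_job, boxes_of, tips_ahead gives the robot as it stands.
- The arm moves only by the tool drive_tool, never from a script. Its argument "commands" is text: rows parted by semicolons, each of 7 numbers parted by spaces: the shift along the world's x, y, z in units of 0.1 m (1.0 is 0.1 m), then the turn, a rotation vector about the world's x, y, z in units of pi/4 rad (1.0 is pi/4 rad), then the opening in per cent of the stroke, from 0 (shut) to 100 (fully open). A call has 1 to 20 rows; each row shifts and turns the commanded pose from where the row before left it; what a row does not reach is not made up. A row lasts 1/12 s, in which the tool goes at most 41.7 mm and 7.16 degrees, less where a joint would pass 70% of its speed; a pose out of reach is approached as far as the arm can. A call with a number of a shift or a turn outside -1 to 1 is refused whole. A call with a gripper value outside its range is refused whole. The fingers move at their own pace and stop on an object; "force" is the grip in N (left out, the last holds). Time passes only in rows, so rows that do not move let the fingers close. It gives the time, the measured TCP pose, the force, the opening and the grip force at its end, in the units of the state.
- sense(): the state, without advancing time (a new reading comes with each control period).
- capture(name): name is "side" or "top" or "wrist"; returns a dict with "pixels" (400x640x3 uint8, blue, green, red), "fov_y" (degrees; the focal length in pixels is half the picture's height over the tangent of half this angle, whatever the lens; pixels are square), "cx", "cy" (the principal point, pixels), "position" and "attitude" of the camera in the world; the wrist camera has in their place "tool_from_camera" (4x4, takes a point from camera to tool coordinates, whose origin is the TCP and whose axes are the flange's). Camera axes: x right, y down, z forward; pixel columns grow to the right and rows downward; lengths in mm; the calibration is good to about 2 mm. A picture is of the moment at which its call begins: read the wrist's pose just before it. There is no depth.
- finish_job(): hands the job in; it is judged then, once.
Trained networks look in a picture, given as the dict that the camera call returned (one of the last four; its "shot" number tells which), for a name from the list of things; names that differ only in an ending like _2 or _b are one class to them, and where a whole thing is asked for, a point or a joint stands for the part that bears it (a point fixed in the world has none). Each returns a list of dicts, best first, with "confidence" (0 to 1); they miss things now and then, are a little off and sometimes report something else, mostly with a low value. They report only what shows in the picture. A call takes as long as a camera call. They do not tell look-alikes from the thing itself.
- boxes_of(picture, name): "position" ([column, row] in pixels, amid what is visible of it).
The state is a dict: "time_s": time; "joints": joint angles; "dq": joint speeds; "tau": joint torques, N m; "eef_pos": TCP position; "ee_rot": TCP orientation; "force": force on the tool from outside, world axes, zero at the start; "wrist_torque": the same for the moment, N m; "grip_width": opening from 0.0 (shut) to 1.0 (fully open); "grip_force": force on a finger pad.
Only numpy, scipy, OpenCV 4.12 (cv2) and the standard library are available. Lean on these libraries where they do the work, as an engineer would, in place of code of your own. Each camera call takes 0.05 s, during which the arm holds its last target. There are 200 camera calls.

## Task

Take the loose wooden bar off the carrier's two posts and lay it on the bench, not touching the carrier. Then lift the clay vase out of its cradle and hold it level in the air with its foot squarely facing the inspection camera, centred on the lens and at lens height, the foot about 10 cm in front of the lens, and finish while still holding it there. Do not touch the camera or its stand, and leave the jug, bowl and jar where they stand.

Things in the scene. Friction and masses are not known exactly. Their poses are not given: they have to be found in the camera images.
- vase_middle (a point): Balance point of a hard-fired terracotta vase, on its axis, 60 mm from the foot, 100 mm from the rim. The vase lies level on its side, this point 54 mm above the bench. 160 mm long: straight body 48 mm thick from 6 to 100 mm from the foot, then a neck of 20 mm and a rim of 30 mm. x axis: along the vase from foot to rim. 0.2 to 0.37 kg; may be gripped firmly across the body.
- vase_foot (a point): Centre of the vase's flat foot (its closed bottom end, 40 mm across), on the vase's axis.
- vase_rim (a point): Centre of the vase's rim (its mouth, 30 mm across), on the vase's axis.
- vase: The same vase as a whole; origin and axes as vase_middle.
- carrier: Wooden carrier fixed to the bench; origin on the bench under the vase. Base 190 mm (x, from -75 to 115) by 220 mm (y), 15 mm thick. Two 8 mm V-notched boards at x = -46 and 32 mm cradle the vase along the carrier's x, foot towards -x; between them its body is free on both sides and below. Two posts, 60 mm (x) by 24 mm (y), 96 mm high, at y = -92 and 92 mm.
- bar_center (a point): Centre of the loose wooden bar, 210 mm long (its y), 30 mm wide (x), 44 mm tall (z), 0.16 kg. It lies across the two post tops, over the vase's middle with an 18 mm gap; this point is then 118 mm above the bench. On the bench this point is 22 mm up (15 mm if on its side).
- bar: The same bar; origin at the centre of its underside, axes as for bar_center.
- lens (a point): Centre of the front glass of the inspection camera's lens, 160 to 230 mm above the bench (differs each time). x axis: the level direction in which the camera looks; z up. Behind it (-x) a black lens barrel 40 to 47 mm thick, then a grey housing 50 mm wide and tall, 40 to 98 mm behind the glass.
- stand: Camera stand fixed to the bench: base plate 130 by 130 by 15 mm, with a round column 22 mm thick and 360 mm high on which the camera sits. Origin on the bench under the column, 120 mm behind the lens glass; x axis in the looking direction.
- jug: Bystander: terracotta mug with a handle, 64 mm across, 85 mm tall, loose on the bench; origin at its underside.
- bowl: Bystander: small terracotta bowl, 104 mm across, 45 mm tall, loose on the bench; origin at its underside.
- slip_jar: Bystander: plain grey jar with a lid, 60 mm across, 75 mm tall, loose on the bench; origin at its underside.
Things that resemble listed ones, but are neither listed nor needed, are in the scene too. What is meant by the bar is not green, and is the smaller of those in its own colour.

How it is judged:
By the outcome, as a careful person would: the job done as asked, in the order asked, and still so for the second after the job is handed in, while the arm keeps its last pose, push and grip.
It also fails if it takes over 64 s, if anything falls off the work surface, if the arm or the gripper's body presses on something with over 40 N, if the wrist force passes 120 N, or if a joint passes its speed limit or range.

## Working session

There is one attempt and no reset: what is moved stays moved. The work goes in short steps, Python scripts to look and compute and a tool call to move; the robot and the scene stay as the last step left them, time stands still between calls to the robot, and variables do not carry over. Pictures are saved under pics/ and viewed, at most 10 in all, crops included, and the job is handed in when it is done.

Besides the shell and the picture viewer there is one more tool, called after "Call:" as a command line: name --argument value ..., lists and objects as JSON in quotes. drive_tool: Moves the arm, as the interface text tells. Shifts and turns lie within -1 to 1; 1 stands for 0.1 m of shift or pi/4 rad of turn. Its arguments: {"type":"object","properties":{"commands":{"type":"string"},"force":{"type":"number"}},"required":["commands"]}

```bash
mkdir -p pics; cat > h.py <<'E'
import numpy as np, cv2
from scipy.spatial.transform import Rotation as R
from rig import sense, capture, finish_job, boxes_of, tips_ahead
def cam(p,s=None):
    f=200/np.tan(np.radians(p["fov_y"])/2)
    if "tool_from_camera" in p:
        T=np.array(p["tool_from_camera"]); q=s["ee_rot"]
        Rt=R.from_quat([q[1],q[2],q[3],q[0]]).as_matrix()
        return f,p["cx"],p["cy"],Rt@T[:3,3]+np.array(s["eef_pos"]),Rt@T[:3,:3]
    a=np.array(p["attitude"])
    if a.shape==(4,): a=R.from_quat([a[1],a[2],a[3],a[0]]).as_matrix()
    return f,p["cx"],p["cy"],np.array(p["position"]),a
def ray(c,px):
    f,cx,cy,o,A=c; d=A@np.array([(px[0]-cx)/f,(px[1]-cy)/f,1]); return o,d/np.linalg.norm(d)
def onz(c,px,z):
    o,d=ray(c,px); return o+d*(z-o[2])/d[2]
def tri(*rs):
    M=sum(np.eye(3)-np.outer(d,d) for o,d in rs); b=sum((np.eye(3)-np.outer(d,d))@o for o,d in rs)
    p=np.linalg.solve(M,b); return p,[round(float(np.linalg.norm(np.cross(p-o,d))),1) for o,d in rs]
def proj(c,P):
    f,cx,cy,o,A=c; q=A.T@(np.array(P)-o); return np.array([cx+f*q[0]/q[2],cy+f*q[1]/q[2]])
E
cat > a.py <<'E'
from h import *
np.set_printoptions(precision=1,suppress=True)
s=sense();print(s)
for n in ["side","top"]:
    p=capture(n);cv2.imwrite(f"pics/{n}1.png",p["pixels"]);c=cam(p)
    print(n,p["fov_y"],c[3],c[4].tolist(),p["shot"])
    for t in ["vase_middle","vase_foot","vase_rim","carrier","bar_center","bar","lens","stand","jug","bowl","slip_jar"]:
        print(t,[(np.round(b["position"]).tolist(),round(b["confidence"],2)) for b in boxes_of(p,t)])
E
python3 a.py
```

```text
{'time_s': 0.0, 'joints': array([ 1.1,  0.3,  1.5,  0. ,  1.3, -0.2]), 'dq': array([ 0.,  0., -0., -0., -0.,  0.]), 'tau': array([  0. , -41.2, -26. ,  -0. ,   0. ,  -0. ]), 'eef_pos': array([130.2, 508.4, 247.7]), 'ee_rot': array([-0. ,  0.1,  1. , -0. ]), 'force': array([-0.8, -0.2, -1.3]), 'wrist_torque': array([-0. , -0.1,  0. ]), 'grip_force': 0.0, 'grip_width': 1.0018302536510448}
side 43.65884557935071 [-363.  -952.8 1053.2] [[0.7657524220359796, -0.36721603034733297, 0.5279920597906547], [-0.6429731734629619, -0.4186751173408604, 0.6413241335912641], [-0.014447364915431693, -0.8305802388544794, -0.5567115415288574]] 1
vase_middle [([330.0, 230.0], 0.71), ([455.0, 256.0], 0.6)]
vase_foot [([326.0, 230.0], 0.93)]
vase_rim [([327.0, 233.0], 0.7)]
carrier [([333.0, 242.0], 0.61)]
bar_center [([242.0, 228.0], 0.84), ([356.0, 192.0], 0.73), ([332.0, 216.0], 0.67), ([342.0, 332.0], 0.56), ([333.0, 242.0], 0.47)]
bar [([241.0, 228.0], 0.98), ([341.0, 326.0], 0.92), ([337.0, 214.0], 0.84)]
lens [([255.0, 150.0], 0.6)]
stand [([251.0, 166.0], 0.96)]
jug [([402.0, 207.0], 0.78), ([325.0, 231.0], 0.27)]
bowl [([353.0, 191.0], 0.63)]
slip_jar [([456.0, 256.0], 0.62)]
top 55.433823404086525 [ 250.3  125.9 1257.1] [[0.02258179673626349, -0.9698132928901279, 0.2428008224651827], [-0.9997403877363994, -0.022643222554932223, 0.0025380309300317705], [0.003036376925888609, -0.24279510169263072, -0.9700728421150803]] 2
vase_middle [([352.0, 220.0], 0.71)]
vase_foot [([353.0, 222.0], 0.86)]
vase_rim [([349.0, 224.0], 0.63)]
carrier [([348.0, 220.0], 0.98)]
bar_center [([453.0, 294.0], 0.89), ([355.0, 209.0], 0.77), ([287.0, 296.0], 0.76)]
bar [([285.0, 298.0], 0.77), ([357.0, 210.0], 0.67), ([450.0, 291.0], 0.64)]
lens [([217.0, 211.0], 0.93)]
stand [([214.0, 215.0], 0.75)]
jug [([366.0, 138.0], 0.82)]
bowl [([312.0, 146.0], 0.61)]
slip_jar [([449.0, 153.0], 0.77)]
```

View pics/side1.png

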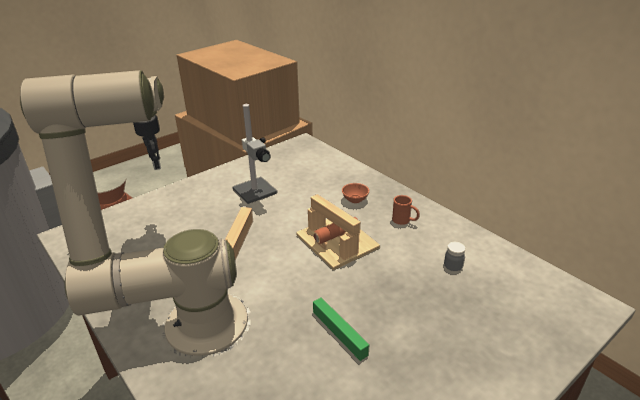

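View pics/top1.png

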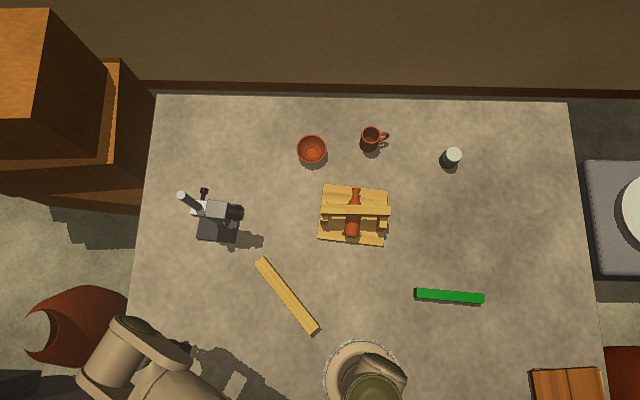

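The side view shows the carrier with its bar near (335,214), the long look-alike at (241,228), the green one at (341,328), and the lens at about (264,155). In the top view the bar is at (355,210) and the lens front at about (243,212). Next I'll enlarge both and compute rough positions.

```bash
python3 - <<'E'
from h import *
np.set_printoptions(precision=1,suppress=True)
a=cv2.imread("pics/side1.png");b=cv2.imread("pics/top1.png")
z=lambda i,x,y,w,h:cv2.resize(i[y:y+h,x:x+w],(400,300),interpolation=cv2.INTER_CUBIC)
cv2.imwrite("pics/crop1.png",np.vstack([np.hstack([z(a,285,185,100,75+10-10),z(b,305,175,100,75)]),np.hstack([z(a,215,130,80,60),z(b,170,180,80,60)])]))
s=capture("side");t=capture("top");cs,ct=cam(s),cam(t)
print("lens",tri(ray(cs,(264,155)),ray(ct,(243,212))))
print("bar",tri(ray(cs,(335,214)),ray(ct,(355,210))))
for n,p in [("bowl",(312,146)),("jug",(371,138)),("jar",(451,157))]: print(n,onz(ct,p,40))
for p in [(320,240),(383,245),(388,189),(324,184)]: print(onz(ct,p,15))
E
```

```text
lens (array([464.3, 354.3, 217.4]), [5.0, 5.0])
bar (array([503.5,  31.3, 118.9]), [0.2, 0.2])
bowl [741.6 172.   40. ]
jug [775.8 -29.7  40. ]
jar [ 713.  -300.7   40. ]
[423.5 137.   15. ]
[411.8 -69.2  15. ]
[602.2 -89.1  15. ]
[614.8 128.1  15. ]
```

View pics/crop1.png

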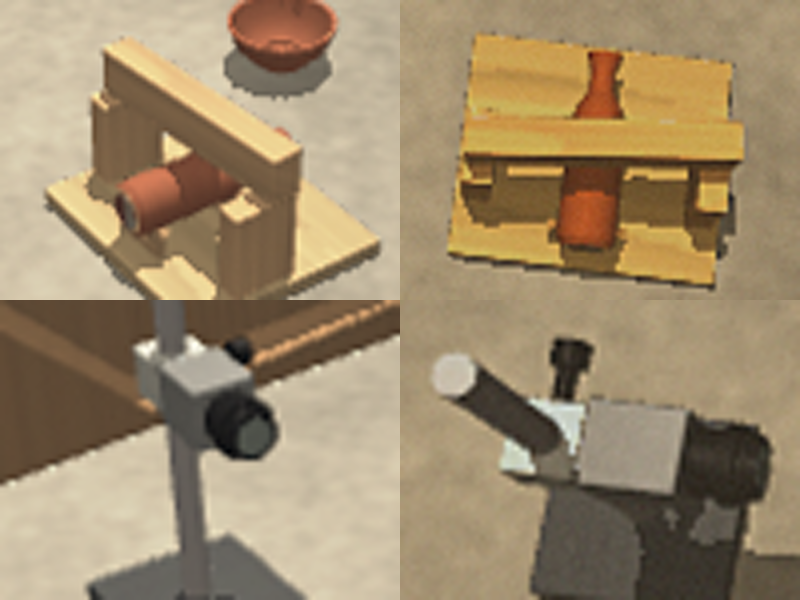

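Foot points at the robot, carrier x is about world +x (yaw around -3°), and the camera looks about -y. I'll work out the tool yaw, then move in for a wrist view.

```bash
python3 - <<'E'
from h import *
np.set_printoptions(precision=2,suppress=True)
s=sense();q=s["ee_rot"];print(R.from_quat([q[1],q[2],q[3],q[0]]).as_matrix());p=capture("wrist");print(np.array(p["tool_from_camera"]),p["fov_y"])
t=capture("top");si=capture("side")
print(tri(ray(cam(si),(266.4,157.4)),ray(cam(t),(243.6,213))))
E
```

```text
[[-0.97  0.25 -0.  ]
 [ 0.25  0.97  0.  ]
 [ 0.    0.   -1.  ]]
[[  -0.     -0.95   -0.32   82.22]
 [   1.      0.     -0.      0.44]
 [   0.     -0.32    0.95 -126.25]
 [   0.      0.      0.      1.  ]] 65.452121481151
(array([467.41, 352.76, 206.61]), [0.9, 0.9])
```

Call:
drive_tool --commands "0.1 -0.35 0 0 0 0 100;0.1 -0.35 0 0 0 0 100;0.1 -0.35 0 0 0 0 100;0.1 -0.35 0 0 0 0 100;0.1 -0.35 0 0 0 0 100;0.1 -0.35 0 0 0 0 100;0.1 -0.35 0 0 0 0 100;0.15 -0.3 0.1 0 0 0 100;0.25 -0.3 0.1 0 0 0 100;0.25 -0.3 0.1 0 0 0 100;0.3 -0.25 0.1 0 0 0 100;0.3 -0.25 0.1 0 0 0 100;0.3 -0.25 0.1 0 0 0 100;0.3 -0.2 0.1 0 0 0 100;0.3 -0.2 0 0 0 0 100;0.3 -0.1 0 0 0 0 100;0 0 0 0 0 0 100"

```text
time_s: 2.87
eef_pos: [448.6, 46.3, 317.2]
ee_rot: [-0.0, 0.127, 0.992, -0.0]
force: [0.3, -0.2, 0.3]
grip_width: 1.002
grip_force: 0.0
```

```bash
python3 - <<'E'
from h import *
np.set_printoptions(precision=1,suppress=True)
s=sense();p=capture("wrist");c=cam(p,s);cv2.imwrite("pics/w1.png",p["pixels"])
print(s["eef_pos"],c[3])
for n,z in [("bar_center",118),("bar",118),("vase_foot",54),("vase_rim",54),("vase_middle",54),("carrier",8)]:
    print(n,[(b["position"],round(b["confidence"],2),onz(c,b["position"],z)) for b in boxes_of(p,n)])
E
```

```text
[448.6  46.3 317.2] [369.3  67.4 443.5]
bar_center [([324.4, 224.9], 0.98, array([504.6,  37.8, 118. ])), ([62.3, 67.4], 0.77, array([ 281.5, -166.5,  118. ])), ([516.9, 10.7], 0.67, array([343.1, 260.5, 118. ]))]
bar [([513.9, 14.2], 0.87, array([345.3, 257.7, 118. ])), ([60.7, 65.4], 0.8, array([ 279.5, -167.1,  118. ])), ([317.8, 224.7], 0.71, array([502.5,  30.6, 118. ]))]
vase_foot [([319.4, 181.4], 0.6, array([470.5,  40.7,  54. ]))]
vase_rim [([319.2, 181.9], 0.6, array([471.1,  40.3,  54. ]))]
vase_middle [([317.9, 181.0], 0.75, array([469.5,  39. ,  54. ]))]
carrier [([335.8, 177.5], 0.55, array([482.8,  61.9,   8. ]))]
```

View pics/w1.png

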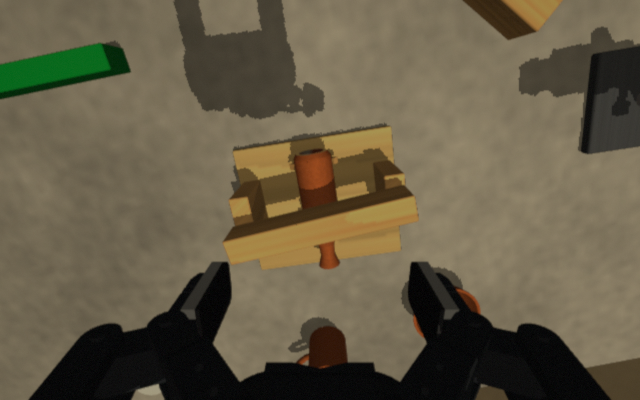

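The bar's top face has corners at about (224,239), (412,197), (417,220) and (228,263). The vase foot is at about (313,153) and the rim at (330,265).

```bash
python3 - <<'E'
from h import *
np.set_printoptions(precision=1,suppress=True)
s=sense();p=capture("wrist");c=cam(p,s)
P=[onz(c,x,140) for x in [(224,239),(412,197),(417,220),(228,263)]]
print(np.array(P),np.mean(P,0),[np.linalg.norm(P[i]-P[i-1]) for i in range(4)])
d=P[1]-P[0]+P[2]-P[3];print("bar y dir yaw",np.degrees(np.arctan2(-d[0],d[1])))
f,r=onz(c,(313,156),54),onz(c,(330,264),54);print(f,r,r-f)
b=[onz(c,x,15) for x in [(233,150),(390,126),(401,249),(262,268)]];print(np.array(b))
E
```

```text
[[481.7 -66.3 140. ]
 [484.6 137.7 140. ]
 [511.2 138.8 140. ]
 [510.5 -72.1 140. ]] [497.   34.5 140. ] [np.float64(29.383512818404178), np.float64(204.0151883428777), np.float64(26.68213802246193), np.float64(210.91414633830288)]
bar y dir yaw -0.4922356801594247
[433.3  43.9  54. ] [589.   28.1  54. ] [155.7 -15.8   0. ]
[[404.6 -63.7  15. ]
 [426.4 152.3  15. ]
 [612.9 136.   15. ]
 [591.8 -81.5  15. ]]
```

Call:
drive_tool --commands "0.05 -0.01 0 0 0 -0.155 100;0.05 -0.01 0 0 0 -0.155 100;0.05 -0.01 0 0 0 -0.155 100;0.05 -0.01 0 0 0 -0.155 100;0.05 -0.01 0 0 0 -0.155 100;0.05 -0.01 0 0 0 -0.155 100;0.05 -0.01 0 0 0 -0.155 100;0.05 -0.01 0 0 0 -0.155 100;0.05 -0.02 0 0 0 -0.155 100;0.05 -0.02 0 0 0 -0.155 100;0 0 -0.2 0 0 -0.137 100;0 0 -0.35 0 0 0 100;0 0 -0.35 0 0 0 100;0 0 -0.3 0 0 0 100;0 0 0 0 0 0 100"

```text
time_s: 4.52
eef_pos: [492.6, 37.2, 193.6]
ee_rot: [-0.004, 0.709, 0.705, -0.003]
force: [-0.2, 0.0, -1.1]
grip_width: 1.002
grip_force: 0.0
```

```bash
python3 - <<'E'
from h import *
np.set_printoptions(precision=1,suppress=True)
s=sense();p=capture("wrist");c=cam(p,s);cv2.imwrite("pics/w2.png",p["pixels"])
print(s["eef_pos"],s["ee_rot"],tips_ahead() if callable(tips_ahead) else tips_ahead)
for n,z in [("bar_center",118)]:
    print(n,[(b["position"],round(b["confidence"],2),onz(c,b["position"],z)) for b in boxes_of(p,n)])
for P in [(497,-71,140),(497,139,140)]: print(proj(c,P))
E
```

```text
[492.6  37.2 193.6] [-0.   0.7  0.7 -0. ] 17.0
bar_center [([336.0, 197.8], 0.97, array([503.7,  54. , 118. ])), ([150.6, 393.9], 0.83, array([ 344.3, -125.6,  118. ])), ([8.4, 10.1], 0.57, array([314.9, 167.3, 118. ]))]
[326.1 366.7]
[327.   57.7]
```

View pics/w2.png

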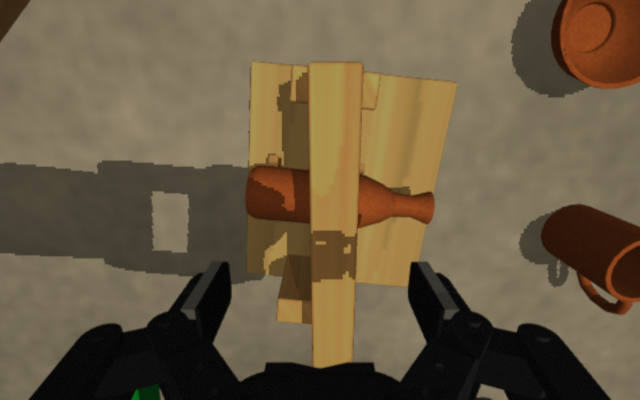

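The bar's edges are at columns 309–362 (far end) and 312–354 (near end), so it's centred at x≈502, y≈33. The vase foot is at (247,195) and the rim at (433,207). Now I'll grasp the bar.

Call:
drive_tool --commands "0.05 -0.02 -0.2 0 0 0 100;0.04 -0.02 -0.2 0 0 0 100;0 0 -0.2 0 0 0 100;0 0 -0.1 0 0 0 100;0 0 0 0 0 0 100;0 0 0 0 0 0 20;0 0 0 0 0 0 20;0 0 0 0 0 0 20;0 0 0 0 0 0 20;0 0 0 0 0 0 20;0 0 0 0 0 0 20;0 0 0 0 0 0 20;0 0 0 0 0 0 20" --force 40

```text
time_s: 5.7
eef_pos: [504.7, 32.5, 129.2]
ee_rot: [0.001, 0.709, 0.705, 0.0]
force: [-2.8, 0.4, 6.8]
grip_width: 0.347
grip_force: 40.9
```

Call:
drive_tool --commands "0 0 0.1 0 0 0 20;0 0 0.25 0 0 0 20;0 0 0.25 0 0 0 20;0 -0.2 0.1 0 0 0 20;0 -0.3 0 0 0 0 20;0 -0.35 0 0 0 0 20;0 -0.35 0 0 0 0 20;0 -0.35 0 0 0 0 20;0 -0.35 0 0 0 0 20;0 -0.35 0 0 0 0 20;0 -0.3 0 0 0 0 20;0 -0.2 0 0 0 0 20;0 0 0 0 0 0 20;0 0 -0.2 0 0 0 20;0 0 -0.3 0 0 0 20;0 0 -0.3 0 0 0 20;0 0 -0.3 0 0 0 20;0 0 -0.3 0 0 0 20;0 0 -0.1 0 0 0 20;0 0 0 0 0 0 20"

```text
time_s: 7.37
eef_pos: [503.4, -241.3, 46.6]
ee_rot: [-0.002, 0.709, 0.705, -0.0]
force: [-0.3, -0.7, -0.1]
grip_width: 0.344
grip_force: 39.9
```

Call:
drive_tool --commands "0 0 -0.06 0 0 0 20;0 0 -0.04 0 0 0 20;0 0 -0.03 0 0 0 20;0 0 0 0 0 0 20;0 0 0 0 0 0 20"

```text
time_s: 7.78
eef_pos: [504.5, -242.6, 35.9]
ee_rot: [0.0, 0.709, 0.705, 0.0]
force: [0.5, -1.3, -1.4]
grip_width: 0.342
grip_force: 39.9
```

Call:
drive_tool --commands "0 0 -0.02 0 0 0 20;0 0 -0.02 0 0 0 20;0 0 0 0 0 0 20;0 0 0 0 0 0 20"

```text
time_s: 8.12
eef_pos: [504.7, -242.7, 33.2]
ee_rot: [0.001, 0.709, 0.705, 0.0]
force: [-6.1, 2.9, 16.2]
grip_width: 0.347
grip_force: 42.2
```

Call:
drive_tool --commands "0 0 0 0 0 0 100;0 0 0 0 0 0 100;0 0 0 0 0 0 100;0 0 0 0 0 0 100;0 0 0 0 0 0 100;0 0 0.2 0 0 0 100;0 0 0.35 0 0 0 100;0 0 0.35 0 0 0 100;0 0 0.35 0 0 0 100;0 0 0.35 0 0 0 100;0 0.05 0.3 0 0 0 100;0 0.3 0 0 0 0.157 100;0 0.3 0 0 0 0.157 100;0 0.3 0 0 0 0.157 100;0 0.3 0 0 0 0.157 100;0 0.3 0 0 0 0.157 100;0 0.3 0 0 0 0.157 100;0 0.3 0 0 0 0.157 100;0 0.3 0 0 0 0.157 100;0 0.3 0 0 0 0.157 100"

```text
time_s: 9.78
eef_pos: [504.0, 34.0, 221.3]
ee_rot: [0.0, 0.228, 0.974, 0.0]
force: [0.6, -0.3, -1.2]
grip_width: 0.998
grip_force: 0.0
```

Call:
drive_tool --commands "-0.05 0.02 0 0 0 0.157 100;-0.05 0 0 0 0 0.157 100;-0.05 0 0 0 0 0.157 100;-0.05 0 0 0 0 0 100;0 0 0 0 0 0 100"

```text
time_s: 10.2
eef_pos: [483.7, 34.7, 221.3]
ee_rot: [-0.0, 0.05, 0.999, 0.0]
force: [0.3, -0.1, 0.7]
grip_width: 1.002
grip_force: 0.0
```

```bash
python3 - <<'E'
from h import *
np.set_printoptions(precision=1,suppress=True)
s=sense();p=capture("wrist");c=cam(p,s);w=p["pixels"].copy()
print(s["eef_pos"],s["ee_rot"])
for n,z in [("vase_foot",54),("vase_rim",54),("vase_middle",54)]:
    print(n,[(b["position"],round(b["confidence"],2),onz(c,b["position"],z)) for b in boxes_of(p,n)])
# vase outline by colour
hsv=cv2.cvtColor(w,cv2.COLOR_BGR2HSV);m=((hsv[...,0]<11)&(hsv[...,1]>140)).astype(np.uint8)
n,l,st,ce=cv2.connectedComponentsWithStats(m)
for i in range(1,n):
    if st[i,4]>400: print(st[i],ce[i])
t=capture("top")
cv2.imwrite("pics/w3.png",np.vstack([w,cv2.resize(t["pixels"][150:290,280:504],(320,200))@np.eye(3) if 0 else cv2.copyMakeBorder(cv2.resize(t["pixels"][150:275,300:500],(320,200)),0,0,0,320,0)]))
E
```

```text
[483.7  34.7 221.3] [-0.  0.  1.  0.]
vase_foot [([321.2, 189.3], 0.91, array([488.8,  36.2,  54. ]))]
vase_rim [([319.4, 193.7], 0.75, array([493.1,  34. ,  54. ]))]
vase_middle [([318.3, 192.7], 0.69, array([492.,  33.,  54.])), ([303.7, 355.9], 0.23, array([693.5,  -5. ,  54. ]))]
[ 295  131   49   79 1539] [318.4 163.3]
```

View pics/w3.png

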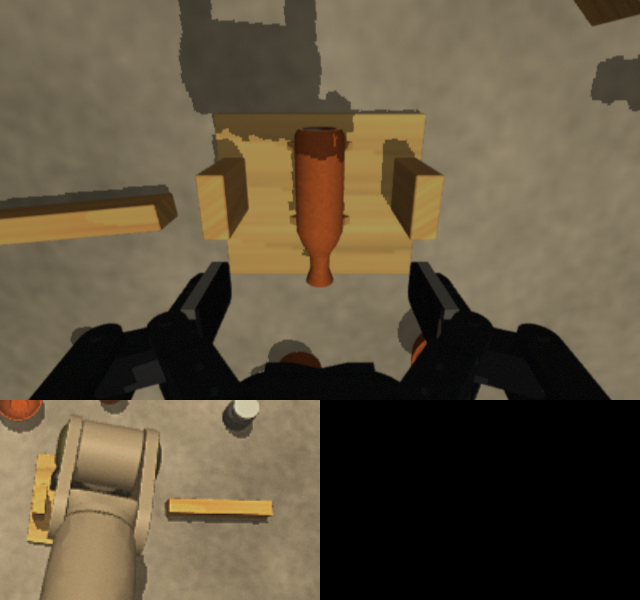

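The bar lies on the bench well clear of the carrier. The vase is aligned with the tool: foot at about (319,131), rim (320,283), body edges at columns 295–345.

```bash
python3 - <<'E'
from h import *
np.set_printoptions(precision=1,suppress=True)
s=sense();p=capture("wrist");c=cam(p,s)
f=onz(c,(319,131),54);r=onz(c,(320,283),54);d=r-f
print(f,r,np.linalg.norm(d),np.degrees(np.arctan2(d[1],d[0])),f+d/np.linalg.norm(d)*60)
print([onz(c,x,54) for x in [(295,170),(345,170)]])
q=s["ee_rot"];M=R.from_quat([q[1],q[2],q[3],q[0]]).as_matrix();print("tooly yaw-90",np.degrees(np.arctan2(M[1,1],M[0,1]))-90)
print([onz(c,x,96) for x in [(196,175),(226,172),(414,175),(443,176),(205,238),(436,238)]])
E
```

```text
[433.5  39.3  54. ] [595.8  24.4  54. ] 162.98030516727445 -5.259962175658235 [493.2  33.8  54. ]
[array([467.9,  12.7,  54. ]), array([472.6,  60.6,  54. ])]
tooly yaw-90 -5.613118502973819
[array([454.7, -65.3,  96. ]), array([454.7, -40. ,  96. ]), array([472.4, 114.7,  96. ]), array([475.6, 138.7,  96. ]), array([512. , -70.2,  96. ]), array([532.1, 134.1,  96. ])]
```

Call:
drive_tool --commands "0.06 0 -0.3 0 0 0 100;0 0 -0.35 0 0 0 100;0 0 -0.35 0 0 0 100;0 0 -0.3 0 0 0 100;0 0 -0.2 0 0 0 100;0 0 -0.12 0 0 0 100;0 0 -0.06 0 0 0 100;0 0 0 0 0 0 100;0 0 0 0 0 0 100" --force 60

```text
time_s: 11.25
eef_pos: [490.7, 34.5, 53.8]
ee_rot: [0.0, 0.048, 0.999, -0.0]
force: [-0.7, 0.4, 0.2]
grip_width: 0.997
grip_force: 0.0
```

Call:
drive_tool --commands "0 0 0 0 0 0 30;0 0 0 0 0 0 30;0 0 0 0 0 0 30;0 0 0 0 0 0 30;0 0 0 0 0 0 30;0 0 0 0 0 0 30;0 0 0 0 0 0 30;0 0 0 0 0 0 30" --force 60

```text
time_s: 11.92
eef_pos: [490.6, 34.0, 54.3]
ee_rot: [0.001, 0.048, 0.999, -0.001]
force: [-3.5, -4.0, 7.6]
grip_width: 0.543
grip_force: 60.2
```

Call:
drive_tool --commands "0 0 0.05 0 0 0 30;0 0 0.15 0 0 0 30;0 0 0.25 0 0 0 30;0 0 0.3 0 0 0 30;0 0 0.3 0 0 0 30;0 0 0.3 0 0 0 30;0 0 0.3 0 0 0 30;0 0 0.2 0 0 0 30;-0.02 0.15 0 0 0 0 30;-0.03 0.25 0 0 0 0 30;-0.03 0.3 0 0 0 0 30;-0.03 0.3 0 0 0 0 30;-0.03 0.3 0 0 0 0 30;-0.03 0.3 0 0 0 0 30;-0.03 0.2 0 0 0 0 30;0 0 0 0 0 0 30;0 0 0 0 0 0 30"

```text
time_s: 13.33
eef_pos: [469.7, 215.3, 238.1]
ee_rot: [-0.0, 0.047, 0.999, -0.0]
force: [0.5, -0.4, -2.8]
grip_width: 0.543
grip_force: 62.6
```

```bash
python3 - <<'E'
from h import *
np.set_printoptions(precision=1,suppress=True)
s=sense();p=capture("wrist");c=cam(p,s);w=p["pixels"];t=capture("top");i=capture("side");ct,cs=cam(t),cam(i)
print(s["eef_pos"],s["ee_rot"],s["grip_width"],s["force"],s["wrist_torque"])
for q in (p,t,i):
    print([(n,[(b["position"],round(b["confidence"],2)) for b in boxes_of(q,n)]) for n in ("lens","vase_foot")])
for n,cc in (("wr",c),("top",ct),("side",cs)): print(n,proj(cc,(467,353,207)))
z=lambda i,x,y,w,h:cv2.resize(i[y:y+h,x:x+w],(400,280),interpolation=cv2.INTER_CUBIC)
L=cv2.resize(w,(448,280))
cv2.imwrite("pics/w4.png",np.vstack([np.hstack([L,z(w,440,120,200,140)[:,:352]]),np.hstack([z(t["pixels"],180,180,100,70),z(i["pixels"],220,125,100,70)])]))
E
```

```text
[469.7 215.3 238.1] [-0.  0.  1. -0.] 0.5426195292501089 [ 0.5 -0.4 -2.8] [-0.  0. -0.]
[('lens', [([605.0, 220.2], 0.86), ([2.2, 360.7], 0.37)]), ('vase_foot', [([319.3, 247.5], 0.79)])]
[('lens', [([215.0, 211.0], 0.81)]), ('vase_foot', [([436.1, 217.7], 0.55)])]
[('lens', [([255.6, 148.3], 0.56)]), ('vase_foot', [([288.0, 163.4], 0.93)])]
wr [569.  224.1]
top [243.3 213.4]
side [266.5 157.3]
```

View pics/w4.png

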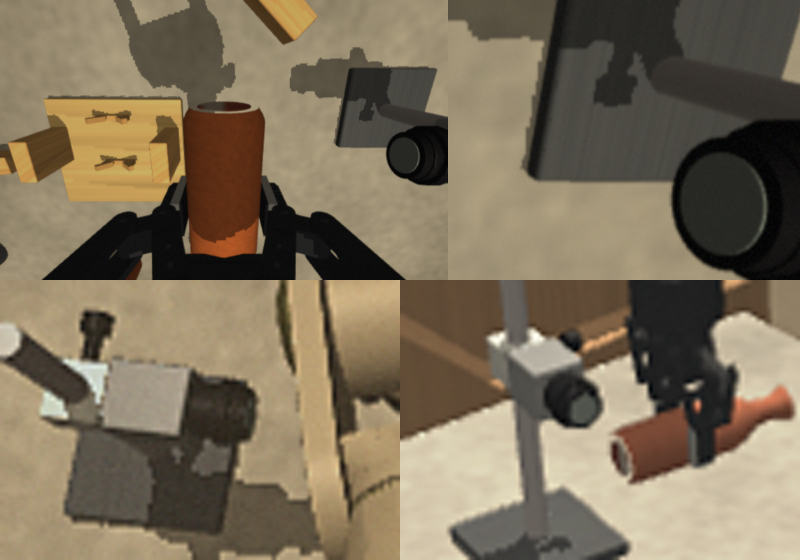

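The vase is held with its foot at about (320,150) in the wrist view. The glass is at about (577,225) there, (265.7,156.8) in the side view, and the barrel front at (243.5,212.5) in the top view. I'll fit the lens position and looking direction.

```bash
python3 - <<'E'
from h import *
np.set_printoptions(precision=1,suppress=True)
s=sense();p=capture("wrist");c=cam(p,s);t=capture("top");i=capture("side");ct,cs=cam(t),cam(i)
L,e=tri(ray(c,(577,225)),ray(cs,(265.7,156.8)));print("lens w+s",L,e)
L3,e=tri(ray(c,(577,225)),ray(cs,(265.7,156.8)),ray(ct,(243.5,212.5)));print("lens3",L3,e)
pl=[onz(c,x,15) for x in [(480,210),(494,97),(623,97)]];print(np.array(pl))
a=pl[0]-pl[1];b=pl[1]-pl[2]
print(np.degrees([np.arctan2(a[1],a[0]),np.arctan2(b[1],b[0])]),np.linalg.norm(a),np.linalg.norm(b))
pt=[onz(ct,(180+x/4,180+(y-280)/4),15) for x,y in [(65,516),(220,531)]];print(np.array(pt),np.degrees(np.arctan2(*(pt[1]-pt[0])[1::-1])))
print("col foot",onz(c,(543,157),15))
# column: top end, and a lower point
print("coltop top",onz(ct,(182+0.5,180+ (340-280)/4),360))
# housing in top view, top face at lens+25
h=[onz(ct,(180+x/4,180+(y-280)/4),L[2]+25) for x,y in [(108,362),(190,370),(104,427),(180,437)]];print(np.array(h))
for k in (h[1]-h[0],h[3]-h[2]): print(np.degrees(np.arctan2(k[1],k[0])),np.linalg.norm(k))
f,r=np.array([0]),0
E
```

```text
lens w+s [468.5 357.9 206.4] [1.3, 1.3]
lens3 [467.1 353.5 209.7] [0.8, 2.6, 2.3]
[[536.2 401.2  15. ]
 [407.9 407.3  15. ]
 [421.2 544.   15. ]]
[ -2.7 -95.6] 128.43727055851363 137.27750896305838
[[417.5 542.2  15. ]
 [408.1 414.4  15. ]] -94.19677509473107
col foot [478.5 467.7  15. ]
coltop top [477.6 471.1 360. ]
[[496.1 451.  231.4]
 [491.7 393.7 231.4]
 [450.2 449.3 231.4]
 [444.4 396.6 231.4]]
-94.36505864804444 57.426517208716135
-96.24120804218055 52.980571078102784
```

Call:
drive_tool --commands "-0.01 -0.02 -0.02 0 0 -0.08 30;-0.01 -0.02 -0.02 0 0 -0.15 30;-0.01 -0.02 -0.02 0 0 -0.15 30;-0.01 -0.02 -0.02 0 0 -0.15 30;-0.01 -0.02 -0.02 0 0 -0.15 30;-0.01 -0.02 -0.02 0 0 -0.15 30;-0.01 -0.02 -0.02 0 0 -0.15 30;-0.01 -0.02 -0.02 0 0 -0.15 30;-0.01 -0.02 -0.02 0 0 -0.15 30;-0.01 -0.01 -0.02 0 0 -0.15 30;-0.01 0 -0.02 0 0 -0.15 30;-0.01 0 -0.02 0 0 -0.15 30;-0.01 0 -0.02 0 0 -0.15 30;-0.01 0 -0.02 0 0 -0.15 30;-0.01 0 -0.01 0 0 -0.104 30;0 0 0 0 0 0 30;0 0 0 0 0 0 30;0 0 0 0 0 0 30"

```text
time_s: 15.43
eef_pos: [455.4, 195.6, 209.4]
ee_rot: [0.0, 0.774, 0.633, 0.0]
force: [0.4, 0.5, -3.6]
grip_width: 0.545
grip_force: 62.6
```

```bash
python3 - <<'E'
from h import *
np.set_printoptions(precision=1,suppress=True)
s=sense();p=capture("wrist");c=cam(p,s);w=p["pixels"];t=capture("top");i=capture("side");ct,cs=cam(t),cam(i)
q=s["ee_rot"];M=R.from_quat([q[1],q[2],q[3],q[0]]).as_matrix();print("tool",M.tolist(),s["eef_pos"],s["grip_width"],s["wrist_torque"])
u=-M[:,0];T=np.array(s["eef_pos"]);mid=T+2.6*u;f=mid-60*u;r=mid+100*u;print("foot",f,"rim",r,"yaw",np.degrees(np.arctan2(u[1],u[0])))
for n,cc in (("wr",c),("top",ct),("side",cs)): print(n,proj(cc,f),proj(cc,r),proj(cc,(467.5,353,208.5)))
for z in (204,208,212): print(z,proj(cs,(467.5,353,z)))
z=lambda i,x,y,w,h:cv2.resize(i[y:y+h,x:x+w],(400,280),interpolation=cv2.INTER_CUBIC)
cv2.imwrite("pics/w5.png",np.vstack([np.hstack([cv2.resize(w,(448,280)),np.zeros((280,352,3),np.uint8)]),np.hstack([z(t["pixels"],200,170,140,98),z(i["pixels"],230,120,100,70)])]))
E
```

```text
tool [[0.19752341770944676, 0.9802981416899998, 0.00022990326734543257], [0.9802981652742215, -0.19752343105725728, 3.665192695358302e-05], [8.13410980592988e-05, 0.00021813413729176773, -0.9999999729005615]] [455.4 195.6 209.4] 0.5447421776109088 [ 0. -0.  0.]
foot [466.7 251.8 209.4] rim [435.1  95.  209.4] yaw -101.39217251220514
wr [318.6 161.1] [318.9 435.7] [ 256.4 -155.1]
top [279.1 214.1] [334.8 226.5] [243.2 213.1]
side [283.6 167.6] [305.2 189.9] [266.6 156.9]
204 [266.7 158. ]
208 [266.6 157. ]
212 [266.5 156. ]
```

View pics/w5.png

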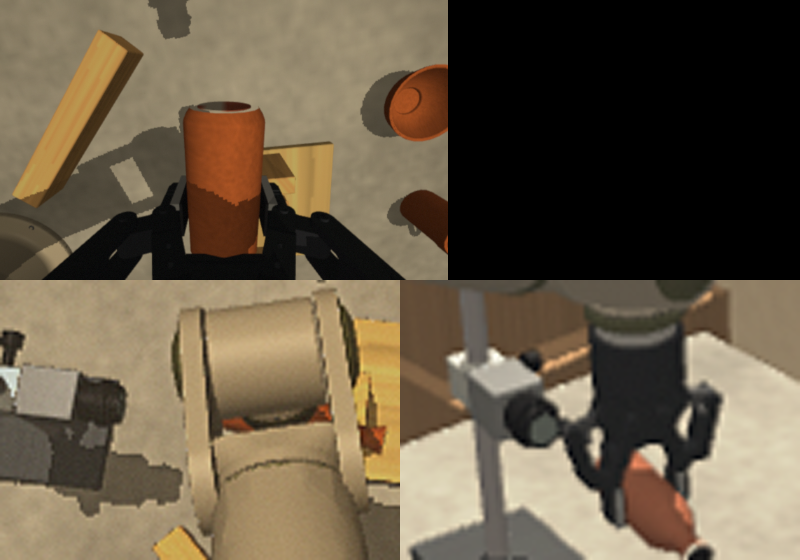

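Call:
drive_tool --commands "0 0 0 0 0 0.05 30;0 0 0 0 0 0.05 30;-0.01 0 0 0 0 0.05 30;0 0 0 0 0 0 30;0 0 0 0 0 0 30"

```text
time_s: 16.0
eef_pos: [454.4, 195.6, 209.4]
ee_rot: [0.0, 0.736, 0.677, 0.0]
force: [0.4, -1.0, -4.3]
grip_width: 0.544
grip_force: 62.6
```

```bash
python3 - <<'E'
from h import *
np.set_printoptions(precision=1,suppress=True)
s=sense();p=capture("wrist");c=cam(p,s);w=p["pixels"];i=capture("side");cs=cam(i)
q=s["ee_rot"];M=R.from_quat([q[1],q[2],q[3],q[0]]).as_matrix();T=np.array(s["eef_pos"])
u=-M[:,0];print(T,"yaw",np.degrees(np.arctan2(u[1],u[0])),M[2])
for o in (57.4,60,63):
  f=T-o*u;print(o,f,[proj(c,f+[0,0,k]) for k in (20,0,-20)],"side",proj(cs,f),"rim",proj(cs,f+160*u))
for k in (-30,0,): print("body edges",proj(c,T+24*M[:,1]+k*u),proj(c,T-24*M[:,1]+k*u))
z=cv2.resize(w[110:260,240:400],(640,600),interpolation=cv2.INTER_CUBIC)
cv2.imwrite("pics/w6.png",z)
E
```

```text
[454.4 195.6 209.4] yaw -94.82336864885863 [ 0.  0. -1.]
57.4 [459.2 252.8 209.4] [array([318.4, 172.4]), array([318.5, 161. ]), array([318.6, 152.5])] side [281.6 168.3] rim [308.2 188.9]
60 [459.4 255.4 209.4] [array([318.3, 165.1]), array([318.5, 154.7]), array([318.6, 147. ])] side [281.2 168. ] rim [307.8 188.6]
63 [459.7 258.3 209.4] [array([318.3, 156.5]), array([318.5, 147.3]), array([318.6, 140.6])] side [280.8 167.6] rim [307.2 188.1]
body edges [373.3 222.7] [263.9 222.7]
body edges [369.7 281.8] [267.5 281.8]
```

View pics/w6.png

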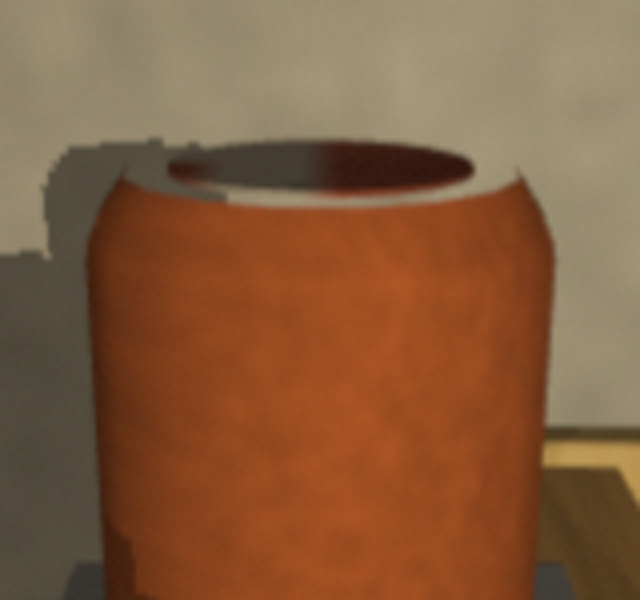

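The foot ring shows its top edge at row 162 and centre at (320,151), so the foot is about 61 mm from the TCP. I'll check the side-view bias and vase pitch against the earlier side crop (foot at about (276,169.5), rim at about (316.5,155.5)).

```bash
python3 - <<'E'
from h import *
np.set_printoptions(precision=1,suppress=True)
i=capture("side");cs=cam(i)
T=np.array([469.7,215.3,238.1]);a=np.radians(-5.4);u=np.array([np.cos(a),np.sin(a),0])
f=T-61.3*u;print(proj(cs,f),proj(cs,f+160*u),"2deg pitch",proj(cs,f-[0,0,2.1]),proj(cs,f+160*u+[0,0,3.4]))
E
```

```text
[274.3 169.5] [315.3 155.4] 2deg pitch [274.3 170.1] [315.3 154.5]
```

Call:
drive_tool --commands "0 -0.03 0 0 0 0 30;0 0 0 0 0 0 30;0 0 0 0 0 0 30;0 0 0 0 0 0 30"

```text
time_s: 16.48
eef_pos: [454.3, 192.5, 209.3]
ee_rot: [-0.0, 0.736, 0.677, 0.0]
force: [-0.3, 0.2, -2.6]
grip_width: 0.543
grip_force: 62.6
```

```bash
python3 -c "
from rig import finish_job; print(finish_job())"
```

```text
the job is handed in; nothing more can be done
None
```

The job is handed in: the bar lies on the bench clear of the carrier, and the vase is held level with its foot facing the lens, by my measurements about 100 mm in front of it and centred to within about 3 mm. No verdict came back.

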